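Seal the leftovers tub: clip, clip, vent

ROBOT

A 6-joint arm with a two-finger parallel gripper is mounted at the origin on the work surface. World frame = base frame: x ahead of the robot, y to its left, z up, the work surface at z = 0. Lengths are in mm, angles in rad, forces in N, time in s.
With the tool pointing down it reaches from about 300 to 775 mm from the base axis. Payload 14.6 kg.
Tool frame: the origin (TCP) lies midway between the tips of the shut fingers; the grasp point (between the pads) lies 19 mm behind it; z points along the fingers, y is the line along which they close (so a half turn about z gives the same grasp; the last joint's range is limited). The gripper opens to 94 mm and grips with 3 to 60 N. Pads are 16 mm wide; open, the fingers measure 119 mm over their backs; the gripper's body (75 mm by 177 mm) begins 78 mm behind the grasp point.
Start: joints at [-1.313, 0.3, 1.521, -0, 1.321, -0.067], TCP at [175.508, -521.235, 205.446] pointing down, gripper open.
Joint ranges: [-3.03, 3.03], [-0.79, 2.21], [0.23, 2.52], [-1.04, 4.18], [0, 3.07], [-2.55, 2.55]. Speed limits (rad/s): [2.22, 2.22, 2.57, 3.14, 3.14, 3.14].

INTERFACE

Orientations are given as a unit quaternion [w, x, y, z].
In Python, from plant import r, optics, hand_in gives the robot as it stands. The module is installed in compiled form; this text tells all that it offers.
- The arm moves only by the tool jog_arm, never from a script. Its argument "series" is a list of rows, each a list of 3 entries, a list of its own where there are three numbers: the turn, a rotation vector about the world's x, y, z in rad, then the shift along the world's x, y, z in mm, then the opening, from 0 (shut) to 1 (fully open). A call has 1 to 5 rows; each row shifts and turns the commanded pose from where the row before left it; what a row does not reach is not made up. A row lasts 1/12 s, in which the tool goes at most 41.7 mm and 7.16 degrees, less where a joint would pass 70% of its speed; a pose out of reach is approached as far as the arm can. A call with a gripper value outside its range is refused whole. The fingers move at their own pace and stop on an object; "grip_force" is the grip in N (left out, the last holds). Time passes only in rows, so rows that do not move let the fingers close. It gives the time, the measured TCP pose, the force, the opening and the grip force at its end, in the units of the state.
- r.get_state(): the state, without advancing time (a new reading comes with each control period).
- optics.capture(name): name is "scene" or "top" or "wrist"; returns a dict with "image" (400x640x3 uint8, blue, green, red), "depth" (400x640 float32, mm along the optical axis (not along the pixel's ray), 0 where there is no reading), "fx", "fy", "cx", "cy" (pixels), "k1" (the pictures are not rectified: a ray, as slopes to the right and down, at radius r is drawn at 1 + k1 r^2 times it, then the intrinsics apply), "origin" and "attitude" of the camera in the world. Camera axes: x right, y down, z forward; pixel columns grow to the right and rows downward; lengths in mm; the calibration is good to about 2 mm. A picture is of the moment at which its call begins.
- hand_in(): hands the job in; it is judged then, once.
The state is a dict: "clock": time; "joints": joint angles; "joint_vel": joint speeds; "effort": joint torques, N m; "tool_pos": TCP position; "eef_rot": TCP orientation; "wrist_force": force on the tool from outside, world axes, zero at the start; "moment": the same for the moment, N m; "gripper_width": finger opening in mm; "gripper_force": force on a finger pad.
Only numpy, scipy, OpenCV 4.12 (cv2) and the standard library are available. Lean on these libraries where they do the work, as an engineer would, in place of code of your own. Each camera call takes 0.05 s, during which the arm holds its last target. There are 200 camera calls.

TASK

Seal the food tub where it stands: with your closed fingertips press its narrow clip all the way down first, then the wide clip at the other end, and only then, with the air squeezed out, push the round vent plug in the middle of the lid fully home. Only press: do not pick up, tip or shift the tub, leave everything else on the cart where it is, and finish with the hand clear.

Things in the scene. Friction and masses are not known exactly. Their poses are not given: they have to be found in the camera images.
- tub: closed rectangular food tub, clear with a grey lid, 188 mm along its x, 128 mm along its y, lid top 80 mm above the table; loose, 0.6 to 1.1 kg. Origin at the centre of its underside, z up. It may stand at any yaw. Its +x end has the narrow clip, its -x end the wide clip, the vent plug is in the middle
- narrow_clip (a joint): opening angle (rad) of the narrow clip, a white flap 24 x 50 mm on the lid. Hinge parallel to the tub's y, at (50, 0, 84) mm in the tub's frame; the free end points to the tub's +x end and is raised. 0 = flat (closed, firm stop); starts at 0.32 to 0.48, at most 0.5. It stays where it is left; pressing on the pad takes 1.5 to 5 N (most at first, as the fingertip rubs on the slope)
- wide_clip (a joint): the same for the wide clip, a white flap 80 mm wide and 50 mm long, hinged 50 mm from the tub's centre towards -x, its free end towards the -x end; same values and stiffness
- plug (a joint): how far (m) the vent plug stands up: 0 = fully home (stop), starts at 0.007 to 0.010. It slides straight down, takes about 3 N and stays where it is left
- narrow_clip_pad (a point): where to press the narrow clip: a point on the upper face of the flap, 36 mm from its hinge; moves with the flap. When the clip is closed it lies at (86, 0, 87) mm in the tub's frame
- wide_clip_pad (a point): where to press the wide clip: the same on the wide flap, on its middle line; when closed at (-86, 0, 87) mm in the tub's frame
- plug_top (a point): centre of the top of the vent plug, a white disc 28 mm across in the middle of the lid; when fully home at (0, 0, 87) mm in the tub's frame
- jar: small glass jar with a steel twist cap, 60 mm across, 85 mm tall, standing close beside one long side of the tub; origin at the centre of its underside
- spoon: aluminium spoon, 170 mm long, lying close to the tub's other long side; origin on its underside
- plate: blue ceramic plate, 200 mm across, 22 mm high; origin at the centre of its underside
- silicone_lid: red silicone pot lid lying flat, 140 mm across, 8 mm thick with an 18 mm high stub in the middle; origin at the centre of its underside
- mug: white ceramic mug, 80 mm across, 92 mm tall; origin at the centre of its underside
- mill: dark wooden pepper mill, 56 mm across, 145 mm tall; origin at the centre of its underside

How it is judged (in metres and radians):
On the way, in this order (a step that is already met when the one before it is completed fails the run):
1. the narrow clip is pressed down flat while the wide clip and the vent plug are still up (value of joint narrow_clip below 0.1 rad and value of joint wide_clip above 0.2 rad and value of joint plug above 0.004 m), for 0.1 s.
2. the wide clip is pressed down flat too, the vent plug still up (value of joint each of narrow_clip, wide_clip below 0.1 rad and value of joint plug above 0.004 m), for 0.1 s.
3. the vent plug is pushed fully home, both clips flat (value of joint each of narrow_clip, wide_clip below 0.1 rad and value of joint plug below 0.002 m), for 0.1 s.
At the end, for the whole second after the job is handed in: Both clips within 0.1 rad of flat, the vent plug within 2 mm of fully home, the tub at rest, upright and within 20 mm of where it stood, the other things within 20 mm of where they stood (all of step 3 and distance of each of tub, jar, spoon, plate, silicone_lid, mug, mill from where it was at the start of the episode below 0.02 m and angle between tub's own z axis and vertical below 0.05 rad and linear speed of tub below 0.01 m/s); the robot touches nothing.
It fails at once if the wide clip is pressed down before the narrow one is closed (value of joint wide_clip below 0.2 rad and value of joint narrow_clip above 0.15 rad).
It fails at once if the vent plug is pushed in before both clips are closed (value of joint plug below 0.004 m and value of joint any of narrow_clip, wide_clip above 0.15 rad).
It fails at once if the tub is lifted by more than 8 mm, tipped by more than 0.15 rad or shifted by more than 30 mm (height (world z) of tub above 0.008 m or angle between tub's own z axis and vertical above 0.15 rad or distance of tub from where it was at the start of the episode above 0.03 m).
It fails at once if a bystander is moved by more than 20 mm (distance of any of jar, spoon, plate, silicone_lid, mug, mill from where it was at the start of the episode above 0.02 m).
It also fails if it takes over 38 s, if anything falls off the work surface, if the arm or the gripper's body presses on something with over 40 N, if the wrist force passes 120 N, or if a joint passes its speed limit or range.

## Working session

There is one attempt and no reset: what is moved stays moved. The work goes in short steps, Python scripts to look and compute and a tool call to move; the robot and the scene stay as the last step left them, time stands still between calls to the robot, and variables do not carry over. Pictures are saved under pics/ and viewed, at most 10 in all, crops included, and the job is handed in when it is done.

Besides the shell and the picture viewer there is one more tool, called after "Request:" by a JSON object that holds its "method" and its "body", one argument or row to a line. jog_arm: Moves the arm, as the interface text tells. Its arguments: {"type":"object","properties":{"series":{"type":"array","items":{"type":"array"}},"grip_force":{"type":"number"}},"required":["series"]}

```bash
mkdir -p pics; cat > h.py <<'E'
import numpy as np, cv2
from scipy.spatial.transform import Rotation as R
from plant import r, optics, hand_in
def rot(c):
    a=np.array(c["attitude"],float)
    return a if a.shape==(3,3) else R.from_quat(a[[1,2,3,0]]).as_matrix()
def rays(c,uv):
    K=np.array([[c["fx"],0,c["cx"]],[0,c["fy"],c["cy"]],[0,0,1]])
    p=cv2.undistortPoints(np.array(uv,float).reshape(-1,1,2),K,np.array([c["k1"],0,0,0.])).reshape(-1,2)
    return np.c_[p,np.ones(len(p))]
def plane(c,uv,z):
    d=rays(c,uv)@rot(c).T; o=np.array(c["origin"],float)
    return o+d*((z-o[2])/d[:,2])[:,None]
def cloud(c):
    v,u=np.mgrid[0:400,0:640]
    d=rays(c,np.c_[u.ravel(),v.ravel()])*c["depth"].reshape(-1,1)
    return (d@rot(c).T+np.array(c["origin"])).reshape(400,640,3)
E
python3 - <<'E'
from h import *
for n in("top","scene"):
    c=optics.capture(n); cv2.imwrite(f"pics/{n}1.png",c["image"]); np.save(f"{n}.npy",c,allow_pickle=True)
    print(n,c["origin"],c["attitude"],c["fx"],c["k1"])
print(r.get_state())
E
```

```text
top [ 227.12321162    8.21771769 1744.04346094] [-0.06876323  0.70899154 -0.69919467  0.06106909] 514.4895343473535 -0.10835097661104501
scene [1052.89956536  585.50293959 1014.54977355] [-0.12918882  0.34750649  0.87076089 -0.32299375] 419.60380795479676 -0.09916906989958461
{'clock': 0.1, 'joints': array([-1.31261216e+00,  3.00429393e-01,  1.52149167e+00,  3.18943633e-05,
        1.32069531e+00, -6.65883353e-02]), 'joint_vel': array([ 0.0005245 , -0.00151863, -0.00205311, -0.0006181 , -0.00158017,
        0.00093597]), 'effort': array([ 2.20751237e-03, -5.32642043e+01, -3.53285193e+01,  7.09188008e-02,
        2.34881375e-02, -5.63643903e-05]), 'tool_pos': array([ 175.45541419, -521.02789918,  204.94703071]), 'eef_rot': array([-5.10989276e-04,  9.86844810e-01,  1.61669597e-01, -3.35818425e-05]), 'wrist_force': array([-0.39501603, -0.37427349,  0.53982518]), 'moment': array([-0.01007707, -0.00991771, -0.01397409]), 'gripper_force': 0.0, 'gripper_width': 93.83776858572405}
```

View pics/top1.png

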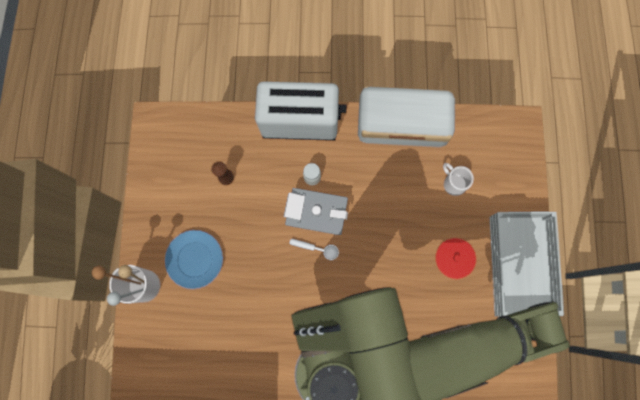

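View pics/scene1.png

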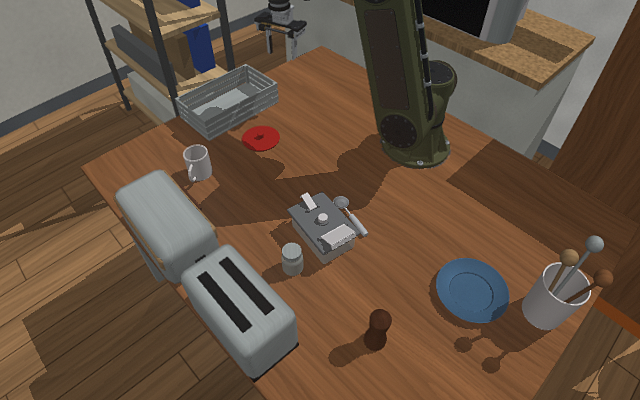

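The top view shows the tub centred near (317,211). The wide clip is at (295,206), the narrow clip at (338,214) and the plug at (317,210). The jar is above at (312,174) and the spoon below at (318,248). The scene view agrees: narrow clip (309,201), plug (322,218), wide clip (338,236).

```bash
python3 - <<'E'
from h import *
for n,roi,thr in(("top",(270,170,365,245),185),("scene",(280,180,375,270),185)):
    c=np.load(n+".npy",allow_pickle=True).item(); im=c["image"]; P=cloud(c)
    x0,y0,x1,y1=roi
    g=np.zeros((400,640),np.uint8); g[y0:y1,x0:x1]=(im.min(2)>thr)[y0:y1,x0:x1]
    k,l,s,cc=cv2.connectedComponentsWithStats(g)
    for i in range(1,k):
        if s[i,4]<15: continue
        m=l==i; q=P[m]; q=q[c["depth"][m]>0]
        print(n,cc[i].round(1),s[i],"plane95",plane(c,[cc[i]],95)[0].round(1),"depth med",np.median(q,0).round(1),"z",np.percentile(q[:,2],[5,50,95]).round(1))
    # tub top via depth height
    m=np.zeros((400,640),bool); m[y0:y1,x0:x1]=True
    m&=(P[...,2]>70)&(P[...,2]<92)&(c["depth"]>0)&(im.max(2)<175)
    k,l,s,cc=cv2.connectedComponentsWithStats(m.astype(np.uint8))
    i=1+s[1:,4].argmax(); pts=P[l==i]
    rr=cv2.minAreaRect(pts[:,:2].astype(np.float32)); print(n,"lid",rr,np.median(pts[:,2]),s[i])
    cv2.imwrite(f"pics/{n}c.png",cv2.resize(im[y0:y1,x0:x1],None,fx=6,fy=6,interpolation=cv2.INTER_NEAREST))
E
```

```text
top [311. 173.] [305 170  13   8  90] plane95 [655.7  81.6  95. ] depth med [659.   82.1  84.4] z [78.1 84.4 90.9]
top [294.2 206.1] [285 193  20  27 385] plane95 [543.7 134.1  95. ] depth med [543.2 134.5  94.8] z [ 84.9  94.8 105. ]
top [315.7 209.9] [312 206   8   9  54] plane95 [532.1  63.7  95. ] depth med [531.5  62.8  95.8] z [ 87.8  95.8 102.8]
top [337.5 213.7] [330 210  16   8 109] plane95 [520.4  -7.6  95. ] depth med [520.   -5.9  95.8] z [ 86.4  95.8 105.9]
top [296.6 242.6] [290 240  18   5  54] plane95 [423.8 123.4  95. ] depth med [432.3 130.3  19.1] z [12.  19.1 25.4]
top lid ((532.4380493164062, 63.1312370300293), (188.4561309814453, 129.42669677734375), 80.62984466552734) 80.01940796583153 [ 285  188   63   47 1633]
scene [308.5 200.7] [302 193  15  17 114] plane95 [522.1  -6.   95. ] depth med [521.6  -6.1  95.8] z [ 87.6  95.8 104. ]
scene [322.5 216.5] [319 214   8   6  44] plane95 [533.6  64.1  95. ] depth med [534.6  64.6  95.6] z [92.9 95.6 99.1]
scene [332.6 230.1] [321 224  24  14  33] plane95 [546.8 117.3  95. ] depth med [543.7 113.3  88.9] z [85.4 88.9 90.9]
scene lid ((535.8373413085938, 68.58003997802734), (196.42909240722656, 129.1017303466797), 80.10072326660156) 80.37829717801367 [ 287  191   73   64 1841]
```

Tub centre is about (532.5, 63.3), with the lid at 80 mm and measuring 188x129, which matches the given size. Its yaw is -99.5°, so the narrow pad is at about (518, -22) and the wide pad at about (547, 148). I'll move above the narrow clip with the fingers shut, turning the tool by +62°.

Request:
{"method": "jog_arm", "body": {
  "series": [
    [[0,0,0.12],[23,33.3,-2],0],
    [[0,0,0.12],[23,33.3,-2],0],
    [[0,0,0.12],[23,33.3,-2],0],
    [[0,0,0.12],[23,33.3,-2],0],
    [[0,0,0.12],[23,33.3,-2],0]
  ],
  "grip_force": 20
}}

```text
clock: 0.52
tool_pos: [291.0, -352.9, 195.1]
eef_rot: [-0.0, 0.894, 0.449, -0.0]
wrist_force: [0.6, 0.0, 0.5]
gripper_width: 63.6
gripper_force: 0.0
```

Request:
{"method": "jog_arm", "body": {
  "series": [
    [[0,0,0.12],[23,33.3,-2],0],
    [[0,0,0.12],[23,33.3,-2],0],
    [[0,0,0.12],[23,33.3,-2],0],
    [[0,0,0.12],[23,33.3,-2],0],
    [[0,0,0],[23,33.3,-2],0]
  ]
}}

```text
clock: 0.93
tool_pos: [406.1, -186.3, 185.4]
eef_rot: [0.0, 0.761, 0.649, -0.0]
wrist_force: [1.1, 0.1, -0.2]
gripper_width: 30.7
gripper_force: 0.0
```

Request:
{"method": "jog_arm", "body": {
  "series": [
    [[0,0,0],[23,33.3,-2],0],
    [[0,0,0],[23,33.3,-5],0],
    [[0,0,0],[23,33.3,-10],0],
    [[0,0,0],[23,33.3,-10],0],
    [[0,0,0],[0,0,0],0]
  ]
}}

```text
clock: 1.35
tool_pos: [499.0, -50.2, 156.3]
eef_rot: [-0.001, 0.762, 0.648, -0.0]
wrist_force: [0.0, -1.0, -0.0]
gripper_width: 0.4
gripper_force: 0.0
```

Request:
{"method": "jog_arm", "body": {
  "series": [
    [[0,0,0],[19.4,28.7,0],0],
    [[0,0,0],[0,0,-10],0],
    [[0,0,0],[0,0,0],0]
  ]
}}

```text
clock: 1.6
tool_pos: [516.3, -25.6, 146.6]
eef_rot: [-0.001, 0.763, 0.647, -0.001]
wrist_force: [0.2, 0.5, -1.0]
gripper_width: 0.2
gripper_force: 0.0
```

```bash
python3 - <<'E'
from h import *
c=optics.capture("wrist"); cv2.imwrite("pics/w1.png",c["image"]); np.save("w1.npy",c,allow_pickle=True)
print(c["origin"]); print(r.get_state()["tool_pos"])
E
```

```text
[528.78335295  47.14693194 325.86937849]
[516.16427638 -26.37175124 147.39940219]
```

View pics/w1.png

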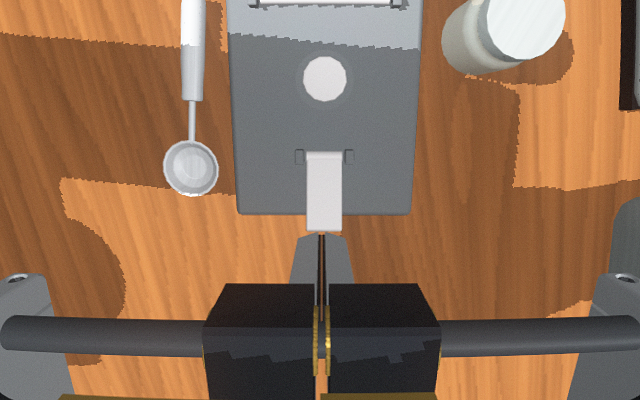

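The wrist view shows the narrow clip at (324,190), the plug at (324,79) and the closed fingertips at (322,235), in line with the clip. The wide clip's hinge is at the top edge, about (328,3). I'll check positions from here.

```bash
python3 - <<'E'
from h import *
c=np.load("w1.npy",allow_pickle=True).item(); im=c["image"]; P=cloud(c)
g=np.zeros((400,640),np.uint8); g[50:235,290:360]=(im.min(2)>165)[50:235,290:360]
k,l,s,cc=cv2.connectedComponentsWithStats(g)
for i in range(1,k):
    if s[i,4]<100: continue
    m=(l==i)&(c["depth"]>0); q=P[m]; print(cc[i].round(1),s[i],np.median(q,0).round(1),np.percentile(q[:,2],[2,50,98]).round(1))
    if s[i,3]>60:
        v=np.array([-.164,-.986]); t=(q[:,:2]-[532.5,63.3])@v; w=(q[:,:2]-[532.5,63.3])@[-v[1],v[0]]
        print("t",np.percentile(t,[1,99]),"w",np.percentile(w,[1,50,99]),"slope",np.polyfit(t,q[:,2],1))
    else: print("plug ray z96",plane(c,[cc[i]],96))
m=(abs(P[...,2]-80)<4)&(c["depth"]>0); m[:, :200]=0; m[:,430:]=0; m[220:]=0
print(cv2.minAreaRect(P[m][:,:2].astype(np.float32)))
E
```

```text
[324.3  78.3] [ 303   57   44   45 1523] [532.7  63.3  95.5] [93.9 95.5 97.1]
plug ray z96 [[532.71313046  63.26392103  96.        ]]
[324.  190.9] [ 306  152   36   79 2770] [520.9  -7.3  95.3] [ 86.7  95.3 103.9]
t [46.86485608 96.04573947] w [-11.2001657    0.19528308  11.56228412] slope [ 0.36349817 69.21655039]
((528.9821166992188, 41.55025100708008), (144.71533203125, 128.4676513671875), 80.69400787353516)
```

Both views agree: centre (532.7, 63.3), plug top at 95.5, narrow clip at 0.35 rad. I'll go down on the narrow pad.

Request:
{"method": "jog_arm", "body": {
  "series": [
    [[0,0,0],[1.6,4.8,-20],0],
    [[0,0,0],[0,0,-20],0],
    [[0,0,0],[0,0,-5],0],
    [[0,0,0],[0,0,-4],0],
    [[0,0,0],[0,0,-4],0]
  ]
}}

```text
clock: 2.07
tool_pos: [518.6, -22.3, 96.1]
eef_rot: [0.0, 0.764, 0.646, 0.0]
wrist_force: [-0.1, -0.5, 1.4]
gripper_width: 0.4
gripper_force: 0.6
```

Request:
{"method": "jog_arm", "body": {
  "series": [
    [[0,0,0],[0,0,-3],0],
    [[0,0,0],[0,0,-2],0],
    [[0,0,0],[0,0,-2],0],
    [[0,0,0],[0,0,0],0]
  ]
}}

```text
clock: 2.4
tool_pos: [518.5, -21.6, 88.5]
eef_rot: [0.0, 0.763, 0.646, 0.0]
wrist_force: [0.9, 0.3, -0.0]
gripper_width: 0.6
gripper_force: 0.1
```

Request:
{"method": "jog_arm", "body": {
  "series": [
    [[0,0,0],[0,0,-1.5],0],
    [[0,0,0],[0,0,-1],0],
    [[0,0,0],[0,0,0],0],
    [[0,0,0],[0,0,0],0]
  ]
}}

```text
clock: 2.73
tool_pos: [518.8, -21.6, 86.9]
eef_rot: [0.0, 0.763, 0.646, 0.0]
wrist_force: [-3.2, -0.9, 10.1]
gripper_width: 0.9
gripper_force: 5.3
```

The stop is reached with 10 N. I'll rise and move to a point before the wide clip, then look.

Request:
{"method": "jog_arm", "body": {
  "series": [
    [[0,0,0],[0,0,20],0],
    [[0,0,0],[0,0,33],0],
    [[0,0,0],[6.5,39.2,0],0],
    [[0,0,0],[6.5,39.2,0],0],
    [[0,0,0],[0,0,0],0]
  ]
}}

```text
clock: 3.15
tool_pos: [532.0, 61.6, 139.5]
eef_rot: [-0.0, 0.762, 0.647, 0.001]
wrist_force: [-0.8, -0.2, 0.2]
gripper_width: 0.5
gripper_force: 0.0
```

```bash
python3 - <<'E'
from h import *
c=optics.capture("wrist"); cv2.imwrite("pics/w2.png",c["image"]); P=cloud(c); im=c["image"]
s_=optics.capture("scene"); cv2.imwrite("pics/s2.png",cv2.resize(s_["image"][170:280,260:400],None,fx=5,fy=5))
print(r.get_state()["tool_pos"])
Q=P-[532.7,63.3,0]; v=np.array([-.164,-.986]); t=Q[...,:2]@v; w=Q[...,:2]@[-v[1],v[0]]
m=(t<-56)&(t>-96)&(abs(w)<35)&(Q[...,2]>82)&(c["depth"]>0)&(im.min(2)>165)
print("wide",m.sum(),np.polyfit(t[m],Q[m][:,2],1),np.median(w[m]))
P=cloud(s_); Q=P-[532.7,63.3,0]; t=Q[...,:2]@v; w=Q[...,:2]@[-v[1],v[0]]
m=(t>54)&(t<96)&(abs(w)<9)&(Q[...,2]>78)&(Q[...,2]<115)&(s_["depth"]>0)&(s_["image"].min(2)>150)
print("narrow",m.sum(),np.polyfit(t[m],Q[m][:,2],1) if m.sum()>9 else "")
E
```

```text
[531.34897273  57.90281796 138.78422613]
wide 7908 [-0.36792609 68.85757159] -0.16891423159059105
narrow 2
```

View pics/w2.png

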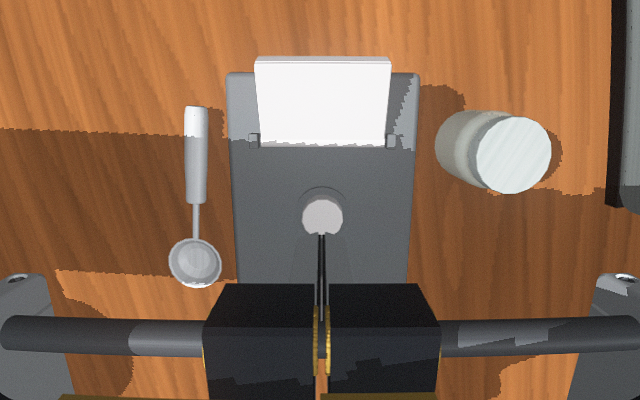

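View pics/s2.png

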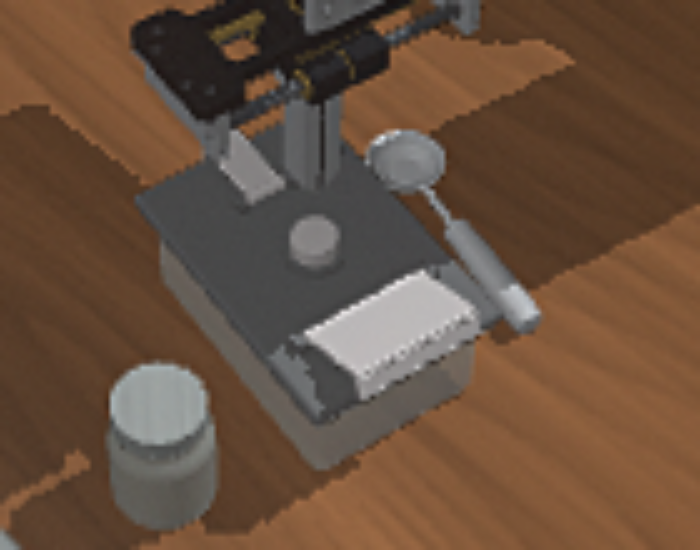

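The wrist view shows the wide flap still raised at (323,100) (0.35 rad) and the plug up at (322,217). In the scene crop the narrow clip at (250,170) lies flat, and the jar and spoon haven't moved. Next, the wide clip.

Request:
{"method": "jog_arm", "body": {
  "series": [
    [[0,0,0],[5.1,30.4,0],0],
    [[0,0,0],[5.1,30.4,0],0],
    [[0,0,0],[5.1,30.4,0],0],
    [[0,0,0],[0,0,-12],0],
    [[0,0,0],[0,0,-18],0]
  ]
}}

```text
clock: 3.67
tool_pos: [547.5, 148.3, 109.5]
eef_rot: [0.001, 0.763, 0.646, 0.001]
wrist_force: [-0.2, -0.6, -0.5]
gripper_width: 0.9
gripper_force: 0.0
```

Request:
{"method": "jog_arm", "body": {
  "series": [
    [[0,0,0],[0,0,-5],0],
    [[0,0,0],[0,0,-4],0],
    [[0,0,0],[0,0,-4],0],
    [[0,0,0],[0,0,-3],0],
    [[0,0,0],[0,0,-2],0]
  ]
}}

```text
clock: 4.08
tool_pos: [547.1, 147.7, 91.3]
eef_rot: [0.0, 0.763, 0.646, 0.0]
wrist_force: [0.5, 1.1, 1.1]
gripper_width: 0.5
gripper_force: 0.6
```

Request:
{"method": "jog_arm", "body": {
  "series": [
    [[0,0,0],[0,0,-2],0],
    [[0,0,0],[0,0,-2],0],
    [[0,0,0],[0,0,-1],0],
    [[0,0,0],[0,0,0],0],
    [[0,0,0],[0,0,0],0]
  ]
}}

```text
clock: 4.5
tool_pos: [547.2, 148.0, 86.9]
eef_rot: [0.0, 0.763, 0.646, 0.001]
wrist_force: [-2.3, -0.8, 9.4]
gripper_width: 0.3
gripper_force: 4.7
```

Request:
{"method": "jog_arm", "body": {
  "series": [
    [[0,0,0],[0,0,15],0],
    [[0,0,0],[0,0,20],0],
    [[0,0,0],[-7,-42,0],0],
    [[0,0,0],[-7.1,-42.8,0],0],
    [[0,0,0],[0,0,0],0]
  ]
}}

```text
clock: 4.92
tool_pos: [532.3, 61.0, 121.1]
eef_rot: [0.0, 0.764, 0.645, -0.0]
wrist_force: [-0.5, -0.0, 0.3]
gripper_width: 0.3
gripper_force: 0.0
```

```bash
python3 - <<'E'
from h import *
c=optics.capture("wrist"); im=c["image"]; cv2.imwrite("pics/w3.png",im); P=cloud(c)
print(r.get_state()["tool_pos"])
Q=P-[532.7,63.3,0]; v=np.array([-.164,-.986]); t=Q[...,:2]@v; w=Q[...,:2]@[-v[1],v[0]]
m=(t<-56)&(t>-96)&(abs(w)<35)&(Q[...,2]>82)&(c["depth"]>0)
print("wide",m.sum(),np.polyfit(t[m],Q[m][:,2],1))
m=(np.hypot(t,w)<12)&(Q[...,2]<100)&(Q[...,2]>84)&(c["depth"]>0); print("plug",m.sum(),np.median(Q[m],0))
E
```

```text
[532.76396724  63.22201827 121.1518575 ]
wide 8541 [1.17034062e-03 8.70668000e+01]
plug 849 [ 0.50856654  2.77143471 95.73201957]
```

The wide clip is flat, the plug is still up at 95.7, and the tool is centred over it. Now I'll push the plug.

Request:
{"method": "jog_arm", "body": {
  "series": [
    [[0,0,0],[0,0,-12],0],
    [[0,0,0],[0,0,-10],0],
    [[0,0,0],[0,0,-4],0],
    [[0,0,0],[0,0,-3],0],
    [[0,0,0],[0,0,-2],0]
  ]
}}

```text
clock: 5.38
tool_pos: [532.9, 66.3, 89.6]
eef_rot: [-0.0, 0.763, 0.646, -0.0]
wrist_force: [-0.8, -0.3, 1.8]
gripper_width: 0.6
gripper_force: 1.2
```

Request:
{"method": "jog_arm", "body": {
  "series": [
    [[0,0,0],[0,0,-2],0],
    [[0,0,0],[0,0,-2],0],
    [[0,0,0],[0,0,0],0],
    [[0,0,0],[0,0,0],0]
  ]
}}

```text
clock: 5.72
tool_pos: [533.3, 66.2, 87.1]
eef_rot: [0.0, 0.763, 0.646, 0.0]
wrist_force: [-7.2, 1.4, 13.8]
gripper_width: 0.1
gripper_force: 6.9
```

Request:
{"method": "jog_arm", "body": {
  "series": [
    [[0,0,0],[0,0,15],0],
    [[0,0,0],[0,0,35],0],
    [[0,0,0],[0,-40,10],0],
    [[0,0,0],[0,-40,10],0],
    [[0,0,0],[0,-40,10],0]
  ]
}}

```text
clock: 6.13
tool_pos: [533.1, -55.2, 167.0]
eef_rot: [0.001, 0.763, 0.647, 0.0]
wrist_force: [0.2, 0.3, -0.8]
gripper_width: 0.5
gripper_force: 0.0
```

Request:
{"method": "jog_arm", "body": {
  "series": [
    [[0,0,0],[0,-40,10],0],
    [[0,0,0],[0,-10,5],0],
    [[0,0,0],[0,0,0],0],
    [[0,0,0],[0,0,0],0]
  ]
}}

```text
clock: 6.47
tool_pos: [533.2, -104.0, 180.8]
eef_rot: [0.0, 0.764, 0.646, 0.0]
wrist_force: [-0.1, 1.1, -0.3]
gripper_width: 0.7
gripper_force: 0.0
```

```bash
python3 - <<'E'
from h import *
v=np.array([-.164,-.986])
for n in("wrist","top"):
    c=optics.capture(n); im=c["image"]; cv2.imwrite(f"pics/{n}4.png",im); P=cloud(c)
    Q=P-[532.7,63.3,0]; t=Q[...,:2]@v; w=Q[...,:2]@[-v[1],v[0]]; ok=(c["depth"]>0)&(Q[...,2]>78)&(Q[...,2]<120)
    for k,m in(("narrow",(t>56)&(t<96)&(abs(w)<9)),("wide",(t<-56)&(t>-96)&(abs(w)<34)),("plug",np.hypot(t,w)<11)):
        m=m&ok
        if m.sum()>20: print(n,k,m.sum(),np.polyfit(t[m],Q[m][:,2],1),np.median(Q[m][:,2]))
    m=(abs(Q[...,2]-80)<5)&(np.abs(t)<110)&(np.abs(w)<75)&(im.max(2)<175)&(c["depth"]>0)
    print(n,cv2.minAreaRect(P[m][:,:2].astype(np.float32)))
print(r.get_state()["tool_pos"],r.get_state()["wrist_force"])
E
```

```text
wrist narrow 1361 [5.61401364e-04 8.68953688e+01] 86.94165710806828
wrist ((522.7461547851562, 6.600330352783203), (84.95867156982422, 128.5553436279297), 80.0289306640625)
top narrow 58 [-1.20454917e-02  8.81074360e+01] 87.15848802410449
top wide 247 [-4.19122280e-02  8.34554045e+01] 86.4825822590551
top plug 37 [-8.54842563e-02  8.76792658e+01] 87.89897965401724
top ((533.091064453125, 65.88960266113281), (193.70477294921875, 128.2870635986328), 80.38560485839844)
[ 533.03589493 -102.84848501  180.40516955] [ 0.01320391 -0.3580683  -0.9722184 ]
```

View pics/wrist4.png

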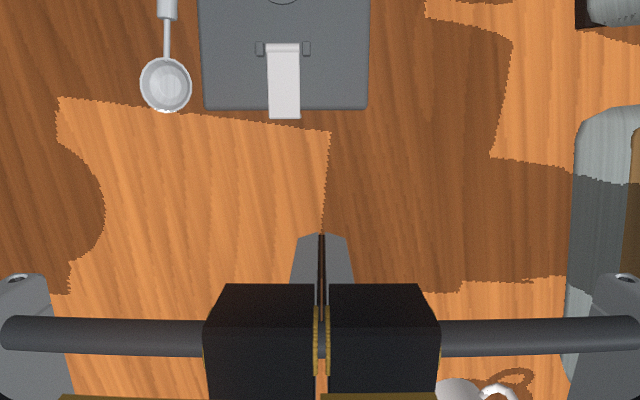

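The wrist view shows the narrow clip flat at (284,80), with the tub and spoon undisturbed. The heights of both clips and the plug are all about 87, so everything is closed and the hand is clear.

```bash
python3 -c "
from plant import hand_in
print(hand_in())"
```

```text
the job is handed in; nothing more can be done
None
```

I pressed the narrow clip, then the wide clip, then the vent plug down to their stops, with the tub still in place and the hand clear, and handed the job in; no verdict was returned.

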